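Wedge the locker's sliding door open and take out the cartridge

ROBOT

A 6-joint arm with a two-finger parallel gripper is mounted at the origin on a cart in front of the work surface, level with it; the furniture and walls round the work are solid. World frame = base frame: x ahead of the robot, y to its left, z up, the work surface at z = 0. Lengths are in m, angles in rad, forces in N, time in s.
With the tool pointing down it reaches from about 0.35 to 0.85 m from the base axis. Payload 8.1 kg.
Tool frame: the origin (TCP) lies midway between the tips of the shut fingers; the grasp point (between the pads) lies robot.grip_depth behind it (robot.grip_depth is the distance from the TCP to the grasp point, in m); z points along the fingers, y is the line along which they close (so a half turn about z gives the same grasp; the last joint's range is limited). The gripper opens to 93 mm and grips with 3 to 60 N. Pads are 15 mm wide; open, the fingers measure 128 mm over their backs; the gripper's body (75 mm by 188 mm) begins 65 mm behind the grasp point.
Start: joints at [-1.318, 0.13, 1.488, -0, 1.523, -0.085], TCP at [0.199, -0.566, 0.185] pointing down, gripper open.
Joint ranges: [-2.96, 2.96], [-0.89, 2.26], [0.02, 2.5], [-1.34, 4.48], [0, 2.73], [-2.66, 2.66]. Speed limits (rad/s): [2.39, 2.39, 2.79, 3.14, 3.14, 3.14].

INTERFACE

Orientations are given as a rotation vector (axis times angle).
In Python, from plant import robot gives the robot as it stands.
- The arm moves only by the tool carry_out, never from a script. Its argument "rows" is a list of rows, each a list of 6 numbers: the shift along the tool's x, y, z in m, then the turn, a rotation vector about the tool's x, y, z in degrees. A call has 1 to 12 rows; each row is the pose to reach, as a shift and turn from the pose commanded when the call began, along the tool's axes at that moment; what a row does not reach only later rows make up. A row lasts 1/8 s, in which the tool goes at most 62.5 mm and 10.7 degrees, less where a joint would pass 70% of its speed; a pose out of reach is approached as far as the arm can. A call with a gripper value outside its range is refused whole. "jaw" is the closure in counts, from 0 (fully open) to 255 (shut), set as the call begins (left out, the last holds). The fingers move at their own pace and stop on an object; "force" is the grip in N (left out, the last holds). Time passes only in rows, so rows that repeat a pose let the fingers close. It gives the time, the measured TCP pose, the force, the opening and the grip force at its end, in the units of the state.
- robot.read_state(): the state, without advancing time (a new reading comes with each control period).
- robot.read_camera(name): name is "side" or "top" or "wrist"; returns the picture (400x640x3 uint8, red, green, blue); there is no depth.
- robot.camera_model(name): a dict with "fx", "fy", "cx", "cy" (pixels), "R" (3x3) and "t" (3): a world point X has camera coordinates R X + t; the wrist camera has in their place "mount" (4x4, takes a point from camera to tool coordinates, whose origin is the TCP and whose axes are the flange's). Camera axes: x right, y down, z forward; pixel columns grow to the right and rows downward; lengths in m; the calibration is good to about 2 mm. The wrist camera is an equidistant fisheye: a pixel r from the principal point sees the ray r / f radians off the axis. A picture is of the moment at which its call begins: read the wrist's pose just before it. camera_model takes no time and is no camera call.
- robot.close_job(): hands the job in; it is judged then, once.
Trained networks look in the newest picture that a camera, given by its name, has taken for a name from the list of things; names that differ only in an ending like _2 or _b are one class to them, and where a whole thing is asked for, a point or a joint stands for the part that bears it (a point fixed in the world has none). Each returns a list of dicts, best first, with "conf" (0 to 1); they miss things now and then, are a little off and sometimes report something else, mostly with a low value. They report only what shows in the picture. A call takes as long as a camera call.
- robot.outline_of(camera, target): "pixels" (400x640 bool, what is visible of it) and "pixel" ([column, row] in pixels, amid what is visible of it).
The state is a dict: "t": time; "q": joint angles; "dq": joint speeds; "joint_torque": joint torques, N m; "tool_pos": TCP position; "orientation": TCP orientation; "force": force on the tool from outside, world axes, zero at the start; "wrist_torque": the same for the moment, N m; "opening": finger opening in m; "gripper_force": force on a finger pad.
Only numpy, scipy, OpenCV 4.12 (cv2) and the standard library are available. Lean on these libraries where they do the work, as an engineer would, in place of code of your own. Each camera call takes 0.05 s, during which the arm holds its last target. There are 200 camera calls.

TASK

Prop open the spring-closing sliding door on top of the low grey locker with the wooden wedge, so that it stays open by itself: leave the wedge lying flat on the ledge, lengthwise between the end stop and the door's upright ear (the wedge itself can push the ear back). Then take the cartridge out of the locker's bay and leave it lying flat, right way up, in the shallow steel tray, with the door still propped by the wedge.

Things in the scene. Friction and masses are not known exactly. Their poses are not given: they have to be found in the camera images.
- locker: Fixed low grey metal locker, 256 (x) x 174 (y) x 60 mm high. Origin: centre of its underside; x to its back, away from the robot, y to its left, z up. Bay in its top under the door: x -98 to 2, y -33 to 73 mm, flat floor at z = 30 mm. Along the right side of the top runs the ledge, y -87 to -39 mm, z = 60 mm, open at the right; at its left a guide rail, y -39 to -33, top z = 69 mm.
- ledge (a point): Place of the wedge: the point on the ledge (locker x -61, y -63, z 60 mm; axes as the locker's) where the centre of the wedge's underside belongs. The steel end stop closes the ledge's front end: inner face 55 mm to -x of this point, 12 mm thick, only 11 mm high. The door must be pushed more than 0.100 m open, say 0.108, before the 110 mm wedge clears the stop and can be lowered behind it.
- door (a joint): Clear sliding door, plate top z 65 to 68 mm; m, 0 shut, 0.116 open, moves to locker +x; a spring shuts it (4 N shut, 5.5 N open). Its upright aluminium ear over the ledge (locker y -84 to -42, z 62 to 106 mm, 8 mm thick) faces the robot at locker x = -106 mm plus the value. A wedge carried 15 mm above the ledge passes over the end stop and pushes the ear. 0.100 with the wedge in place.
- wedge: Loose pale wooden door wedge on the worktop at the left, 110 (x) x 28 (y) mm, upright flat sides, flat underside, top sloping from 40 mm high at the heel (-x end) to 20 mm at the nose (+x end), 30 mm at the middle; 0.07 to 0.13 kg. Origin: centre of its underside. Either end may point to the ear.
- cartridge: White test cartridge lying flat in the locker's bay, under the door, 62 (x) x 34 (y) mm, body 8 mm thick, a small raised well to 15 mm near its -x end; 0.02 kg. Origin: centre of its underside; z up, out of its face. Long side roughly along locker x; grasp it across its 34 mm width. Similar cartridges on the worktop are not meant.
- tray: Fixed shallow open steel tray on the worktop in front of the locker, 100 (x) x 130 (y) x 14 mm high, walls and floor 3 mm thick. Origin: centre of its underside.

How it is judged:
By the outcome, as a careful person would: the job done as asked, in the order asked, and still so for the second after the job is handed in, with the robot touching nothing.
It also fails if it takes over 59 s, if anything falls off the work surface, if the arm or the gripper's body presses on something with over 40 N, if the wrist force passes 120 N, or if a joint passes its speed limit or range.

## Working session

There is one attempt and no reset: what is moved stays moved. The work goes in short steps, Python scripts to look and compute and a tool call to move; the robot and the scene stay as the last step left them, time stands still between calls to the robot, and variables do not carry over. Pictures are saved under pics/ and viewed, at most 10 in all, crops included, and the job is handed in when it is done.

Besides the shell and the picture viewer there is one more tool, called by a JSON object that holds its "fn" and its "kwargs", one argument or row to a line. carry_out: Moves the arm, as the interface text tells. Its arguments: {"type":"object","properties":{"rows":{"type":"array"},"jaw":{"type":"number"},"force":{"type":"number"}},"required":["rows"]}

```bash
mkdir -p pics; ls; cat > h.py <<'E'
import numpy as np, cv2
from scipy.spatial.transform import Rotation as Ro
from plant import robot
def ray(cam,px,st=None):
    m=robot.camera_model(cam); px=np.asarray(px,float)
    u=(px[0]-m["cx"])/m["fx"]; v=(px[1]-m["cy"])/m["fy"]
    if "mount" in m:
        th=np.hypot(u,v); d=np.array([u,v,0])/max(th,1e-9)*np.sin(th); d[2]=np.cos(th)
        M=np.array(m["mount"]); st=st or robot.read_state()
        R=Ro.from_rotvec(st["orientation"]).as_matrix()
        return R@M[:3,3]+np.array(st["tool_pos"]), R@M[:3,:3]@d
    R=np.array(m["R"]); return -R.T@np.array(m["t"]), R.T@np.array([u,v,1])
def at(cam,px,z,st=None):
    o,d=ray(cam,px,st); return o+d*(z-o[2])/d[2]
def proj(cam,X,st=None):
    m=robot.camera_model(cam); X=np.asarray(X,float)
    if "mount" in m:
        M=np.array(m["mount"]); st=st or robot.read_state()
        R=Ro.from_rotvec(st["orientation"]).as_matrix()
        c=M[:3,:3].T@(R.T@(X-np.array(st["tool_pos"]))-M[:3,3])
        th=np.arctan2(np.hypot(c[0],c[1]),c[2]); r=np.hypot(c[0],c[1])
        return np.array([m["cx"]+m["fx"]*th*c[0]/r,m["cy"]+m["fy"]*th*c[1]/r])
    c=np.array(m["R"])@X+np.array(m["t"]); return np.array([m["cx"]+m["fx"]*c[0]/c[2],m["cy"]+m["fy"]*c[1]/c[2]])
def snap(cam,name):
    im=robot.read_camera(cam); cv2.imwrite(f"pics/{name}.png",im[:,:,::-1].copy()); return im
def box(mask):
    return cv2.minAreaRect(np.argwhere(mask)[:,::-1].astype(np.float32))
E
python3 - <<'E'
from h import *
print(robot.grip_depth); s=robot.read_state(); print(s)
for c in("side","top","wrist"): print(c,robot.camera_model(c))
a=snap("top","top0"); b=snap("side","side0"); 
for c in("top","side"):
  for n in("locker","door","wedge","cartridge","tray","ledge"):
    try:
      for o in robot.outline_of(c,n)[:4]:
        print(c,n,round(o["conf"],2),o["pixel"],o["pixels"].sum(),box(o["pixels"]))
    except Exception as e: print(c,n,e)
E
```

```text
pics
0.0188
{'t': 0.0, 'q': array([-1.31841956e+00,  1.31156209e-01,  1.48926358e+00, -1.26637778e-05,
        1.52300570e+00, -8.53917346e-02]), 'dq': array([ 9.45341270e-04,  1.83442701e-04, -6.36532086e-04, -2.02327869e-04,
       -2.99884274e-05,  6.69441922e-04]), 'joint_torque': array([-7.56266381e-04, -5.59842718e+01, -4.91758382e+01,  7.68185430e-02,
        3.56842065e-02, -1.11015415e-04]), 'tool_pos': array([ 0.19869253, -0.56547867,  0.18349909]), 'orientation': array([-3.09509736e+00, -5.27741123e-01,  2.59744926e-04]), 'force': array([-0.6386286 ,  0.3644469 ,  0.11958532]), 'wrist_torque': array([-0.03062709, -0.01539494, -0.0212539 ]), 'gripper_force': 0.0, 'opening': 0.09293769076858305}
side {'fx': 517.8730583590518, 'fy': 517.8730583590518, 'cx': 319.3800964932263, 'cy': 198.87541224800938, 'R': array([[-0.90461041, -0.42616563, -0.00792898],
       [-0.25285616,  0.55152072, -0.79491424],
       [ 0.34313813, -0.7170828 , -0.60666999]]), 't': array([0.42481702, 0.22395356, 1.14610379])}
top {'fx': 371.86511754020506, 'fy': 371.86511754020506, 'cx': 316.97207559667
[... 1479 characters left out ...]
4947967529297)
side locker 0.96 [348.2, 140.6] 2314 ((342.6802978515625, 141.84909057617188), (87.50528717041016, 55.61083221435547), 35.134193420410156)
side door 0.94 [351.2, 143.2] 560 ((352.7095947265625, 146.24110412597656), (23.449390411376953, 54.854827880859375), 83.9909896850586)
side wedge 0.96 [302.2, 321.4] 1032 ((300.8575134277344, 319.45849609375), (55.78571319580078, 20.514747619628906), 30.256441116333008)
side tray 0.92 [373.3, 202.7] 1242 ((372.65240478515625, 203.60073852539062), (45.67158889770508, 34.278785705566406), 17.52556800842285)
side ledge 0.94 [352.8, 143.3] 2467 ((342.3236083984375, 141.61825561523438), (87.70664978027344, 58.87403869628906), 37.72499465942383)
```

```bash
python3 -c "
import cv2,numpy as np
a=cv2.imread('pics/top0.png');b=cv2.imread('pics/side0.png')
cv2.imwrite('pics/both0.png',cv2.resize(np.vstack([a,b]),None,fx=.75,fy=.75,interpolation=cv2.INTER_AREA))"
```

```text
(no output)
```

View pics/both0.png

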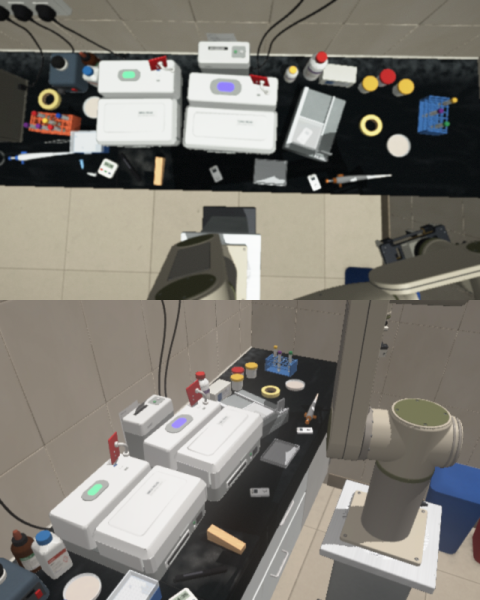

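The picture shows the locker at top (419,167), turned about 18°. The tray is at (360,230) and the wedge at (211,228). Next I'll zoom in and fit.

```bash
python3 - <<'E'
from h import *
a=cv2.imread('pics/top0.png');b=cv2.imread('pics/side0.png')
z=lambda i,x,y,w,h,f:cv2.resize(i[y:y+h,x:x+w],None,fx=f,fy=f,interpolation=cv2.INTER_CUBIC)
l=z(a,320,110,160,150,4)
r=np.vstack([z(b,280,100,160,130,4)])
cv2.imwrite('pics/z1.png',cv2.resize(np.vstack([l,r]),None,fx=.53,fy=.53)) 
np.set_printoptions(precision=3,suppress=True)
for c,n,zz in(("top","wedge",.03),("top","tray",.01),("top","locker",.06),("side","wedge",.015),("side","tray",.01)):
  robot.read_camera(c)
  o=robot.outline_of(c,n)
  for q in o[:2]:
    ct=[at(c,p,zz)[:2] for p in np.argwhere(q["pixels"])[:,::-1]]
    bx=cv2.minAreaRect(np.array(ct,np.float32)); print(c,n,q["conf"],bx)
E
```

```text
top wedge 0.63 ((0.38984596729278564, 0.25258809328079224), (0.03773927316069603, 0.11145646870136261), 87.37252807617188)
top tray 0.79 ((0.3976547420024872, -0.19123780727386475), (0.13077546656131744, 0.10001657903194427), 87.1058578491211)
side wedge 0.79 ((0.3958936333656311, 0.2549172639846802), (0.05007023736834526, 0.12832766771316528), 81.2803955078125)
side wedge 0.23 ((0.39473873376846313, -0.18368080258369446), (0.1452769637107849, 0.10450690239667892), 86.51182556152344)
side tray 0.9 ((0.3964080214500427, -0.19079187512397766), (0.14675191044807434, 0.10561072081327438), 87.05305480957031)
```

View pics/z1.png

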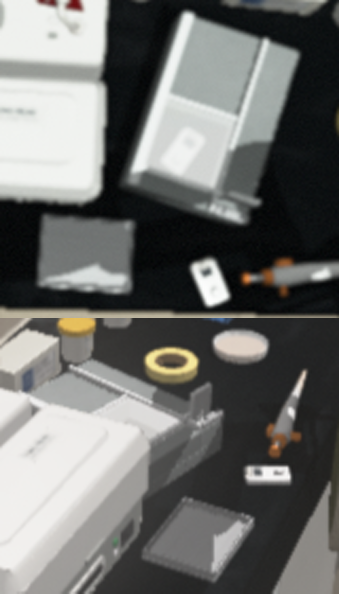

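The crop shows the cartridge under the door at about (406,181) and the door ear at the locker's front right. The loose cartridge on the worktop (419,243) is a decoy. I'll go to the wedge.

```bash
cat >> h.py <<'E'
np.set_printoptions(precision=4,suppress=True)
def rel(p,yaw,st=None):
    "shift (m, tool axes) and turn (deg) to a tool-down pose, tool x at world yaw (deg)"
    st=st or robot.read_state(); R=Ro.from_rotvec(st["orientation"])
    T=Ro.from_euler('z',yaw,degrees=True)*Ro.from_euler('x',180,degrees=True)
    return np.r_[R.inv().apply(np.array(p)-st["tool_pos"]),(R.inv()*T).as_rotvec(degrees=True)]
E
python3 - <<'E'
from h import *
print(rel((.44,-.15,.28),-3)); print(rel((.37,.253,.20),-3))
# locker height cues: analyzer etc
for p in [(406.3,115.7),(461,135)]: print(at("top",p,.06))
E
```

```text
[ 0.3654 -0.3127 -0.0955 -0.0017 -0.0001 22.3514]
[ 0.4329 -0.7161 -0.0155 -0.0017 -0.0001 22.3514]
[ 0.7391 -0.3212  0.06  ]
[ 0.6837 -0.4824  0.06  ]
```

{"fn": "carry_out", "kwargs": {
  "rows": [
    [0.06,-0.05,-0.05,0,0,4],
    [0.12,-0.1,-0.095,0,0,8],
    [0.18,-0.15,-0.095,0,0,12],
    [0.24,-0.2,-0.095,0,0,16],
    [0.3,-0.26,-0.095,0,0,22.35],
    [0.365,-0.31,-0.095,0,0,22.35],
    [0.38,-0.37,-0.095,0,0,22.35],
    [0.39,-0.43,-0.09,0,0,22.35],
    [0.4,-0.49,-0.075,0,0,22.35],
    [0.41,-0.55,-0.055,0,0,22.35],
    [0.42,-0.61,-0.035,0,0,22.35],
    [0.425,-0.67,-0.02,0,0,22.35]
  ],
  "jaw": 0,
  "force": 40
}}

```text
t: 2.7
tool_pos: [0.3928, 0.1069, 0.2295]
orientation: [-3.14, 0.082, -0.002]
force: [-0.0, -0.2, -0.1]
opening: 0.0935
gripper_force: 0.0
```

{"fn": "carry_out", "kwargs": {
  "rows": [
    [0.02,-0.045,0,0,0,0],
    [0.02,-0.045,0,0,0,0],
    [0.02,-0.045,0,0,0,0],
    [0.02,-0.045,0,0,0,0]
  ]
}}

```text
t: 3.2
tool_pos: [0.4155, 0.1479, 0.2299]
orientation: [3.14, -0.084, 0.001]
force: [-0.4, -0.5, -0.4]
opening: 0.0931
gripper_force: 0.0
```

```bash
python3 - <<'E'
from h import *
s=robot.read_state(); print(s["t"],s["tool_pos"],s["orientation"],s["force"])
im=snap("wrist","w1")
for q in robot.outline_of("wrist","wedge")[:2]:
  P=np.argwhere(q["pixels"])[:,::-1]; print(q["conf"],q["pixel"],len(P))
  for zz in (0,.03):
    bx=cv2.minAreaRect(np.array([at("wrist",p,zz,s)[:2] for p in P[::5]],np.float32)); print(zz,bx)
E
```

```text
3.2 [0.4155 0.1479 0.2299] [ 3.1404 -0.0844  0.001 ] [-0.3784 -0.5015 -0.4139]
0.89 [248.6, 185.1] 1787
0 ((0.3903052806854248, 0.2603858411312103), (0.03748869523406029, 0.11794842779636383), 86.3876953125)
0.03 ((0.3971932828426361, 0.25221720337867737), (0.03487486392259598, 0.10972470045089722), 86.38768005371094)
```

View pics/w1.png

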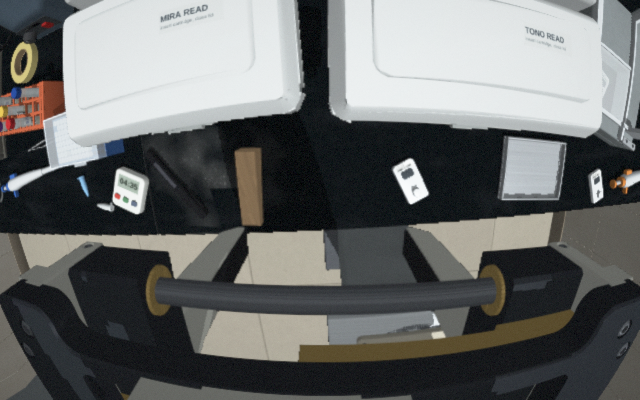

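The wrist view shows the wedge at (249,186). I need to know which end is the heel.

```bash
python3 - <<'E'
import cv2,numpy as np
a=cv2.imread('pics/w1.png')[135:240,205:295];b=cv2.imread('pics/side0.png')[275:380,255:345]
cv2.imwrite('pics/z2.png',cv2.resize(np.hstack([a,b]),None,fx=4,fy=4,interpolation=cv2.INTER_CUBIC))
E
```

```text
(no output)
```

View pics/z2.png

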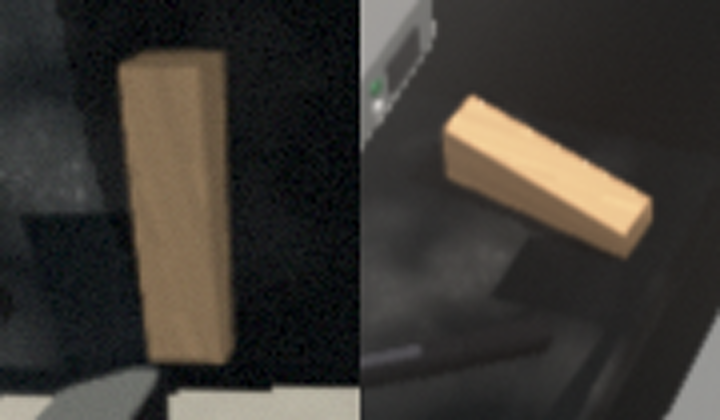

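Both views show the heel at the far (+x) end, with the nose towards the robot.

```bash
python3 - <<'E'
from h import *
s=robot.read_state()
f=lambda x,y,z:print((x,y,z),at("wrist",(205+x/4-.4,135+y/4-.4),z,s))
f(137,52,0);f(225,52,0);f(120,65,.04);f(197,65,.04);f(150,362,.02);f(220,362,.02);f(233,355,0)
c=np.array([.394,.253]); y=-3.6; u=np.array([np.cos(np.radians(y)),np.sin(np.radians(y))])
g=c+.022*u; print(g,rel((*g,.10),y),rel((*g,.014),y))
E
```

```text
(137, 52, 0) [0.4494 0.2691 0.    ]
(225, 52, 0) [0.4468 0.2367 0.    ]
(120, 65, 0.04) [0.4493 0.2637 0.04  ]
(197, 65, 0.04) [0.4472 0.2377 0.04  ]
(150, 362, 0.02) [0.3394 0.2724 0.02  ]
(220, 362, 0.02) [0.3384 0.2461 0.02  ]
(233, 355, 0) [0.3336 0.2457 0.    ]
[0.416  0.2516] [-0.0053 -0.1036  0.1299 -0.004  -0.043   0.5031] [-0.0054 -0.1036  0.2159 -0.004  -0.043   0.5031]
```

{"fn": "carry_out", "kwargs": {
  "rows": [
    [-0.003,-0.05,0.03,0,0,1.3],
    [-0.006,-0.1,0.06,0,0,1.3],
    [-0.006,-0.105,0.11,0,0,1.3],
    [-0.006,-0.105,0.15,0,0,1.3],
    [-0.006,-0.105,0.18,0,0,1.3],
    [-0.006,-0.105,0.2,0,0,1.3],
    [-0.006,-0.105,0.21,0,0,1.3],
    [-0.006,-0.105,0.216,0,0,1.3],
    [-0.006,-0.105,0.216,0,0,1.3]
  ]
}}

```text
t: 4.42
tool_pos: [0.4153, 0.254, 0.0139]
orientation: [-3.139, 0.118, -0.001]
force: [0.6, 0.5, -0.3]
opening: 0.0931
gripper_force: 0.0
```

{"fn": "carry_out", "kwargs": {
  "rows": [
    [0,0,0,0,0,0],
    [0,0,0,0,0,0],
    [0,0,0,0,0,0],
    [0,0,0,0,0,0],
    [0,0,0,0,0,0],
    [0,0,0,0,0,0]
  ],
  "jaw": 255,
  "force": 40
}}

```text
t: 5.18
tool_pos: [0.4149, 0.254, 0.0135]
orientation: [3.139, -0.118, -0.0]
force: [-0.3, 0.8, 0.3]
opening: 0.0374
gripper_force: 0.0
```

{"fn": "carry_out", "kwargs": {
  "rows": [
    [0,0,0,0,0,0],
    [0,0,0,0,0,0],
    [0,0,0,0,0,0],
    [0,0,-0.03,0,0,0],
    [0,0,-0.08,0,0,0],
    [0,0,-0.13,0,0,0],
    [0,0,-0.18,0,0,0],
    [0,0.03,-0.23,0,0,0]
  ]
}}

```text
t: 6.18
tool_pos: [0.4123, 0.2247, 0.2452]
orientation: [-3.139, 0.114, -0.0]
force: [1.2, 0.1, 0.3]
opening: 0.0006
gripper_force: 0.0
```

{"fn": "carry_out", "kwargs": {
  "rows": [
    [0,0.05,0,0,0,0],
    [0.01,0.1,0,0,0,0],
    [0.01,0.15,0,0,0,2],
    [0.02,0.2,0,0,0,4],
    [0.02,0.25,0,0,0,6],
    [0.03,0.3,0,0,0,8],
    [0.03,0.35,0,0,0,10],
    [0.03,0.4,0,0,0,12],
    [0.04,0.45,0,0,0,14.6],
    [0.04,0.5,0,0,0,14.6],
    [0.045,0.55,0,0,0,14.6],
    [0.045,0.56,0,0,0,14.6]
  ]
}}

```text
t: 7.68
tool_pos: [0.4147, -0.3401, 0.2428]
orientation: [-3.098, 0.52, 0.002]
force: [-0.7, 0.1, -0.2]
opening: 0.0005
gripper_force: 0.0
```

{"fn": "carry_out", "kwargs": {
  "rows": [
    [0,0,0,0,0,0],
    [0,0,0,0,0,0],
    [0,0,0,0,0,0]
  ]
}}

```text
t: 8.05
tool_pos: [0.416, -0.3366, 0.2439]
orientation: [3.099, -0.513, 0.001]
force: [0.5, 0.6, 0.1]
opening: 0.0004
gripper_force: 0.0
```

```bash
python3 - <<'E'
from h import *
s=robot.read_state(); print(s["t"],s["tool_pos"],s["orientation"],s["force"],s["opening"])
im=snap("wrist","w2")
for n in("locker","door","tray","cartridge"):
  for q in robot.outline_of("wrist",n)[:3]:
    print(n,q["conf"],q["pixel"],q["pixels"].sum())
c=np.array([.590,-.360]);R=Ro.from_euler('z',-18.9,degrees=True)
for X in [(-128,87,60),(-128,-87,60),(128,87,60),(128,-87,60),(-98,-33,30),(-61,-63,60)]:
  p=R.apply(np.array(X)/1000)+[*c,0]; print(X,proj("wrist",p,s))
cv2.imwrite("pics/w2z.png",im[:240,60:600,::-1].repeat(1,0))
E
```

```text
8.05 [ 0.416  -0.3366  0.2439] [ 3.0992 -0.5133  0.0009] [0.5001 0.5538 0.1068] 0.0004220179103258029
locker 0.95 [301.6, 65.9] 18704
door 0.93 [286.1, 71.9] 7974
tray 0.58 [243.3, 203.8] 5396
(-128, 87, 60) [229.979  138.5069]
(-128, -87, 60) [367.3013 137.129 ]
(128, 87, 60) [233.5914 -45.6406]
(128, -87, 60) [365.752  -50.7473]
(-98, -33, 30) [324.0123 112.6091]
(-61, -63, 60) [348.4948  83.0918]
```

View pics/w2.png

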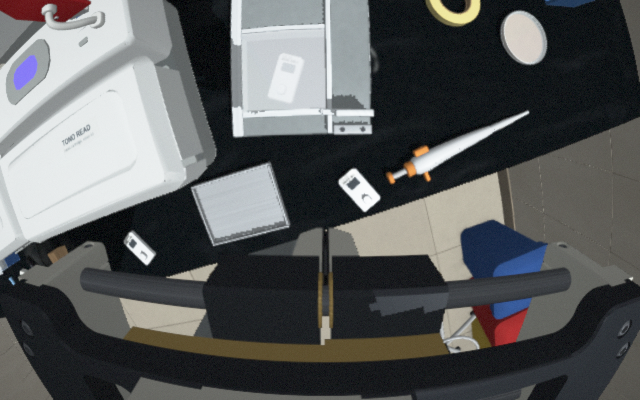

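The wedge was lost: the jaw shut to 0, and a brown bit at the lower left (55,250) may be it. The locker shows clearly, with its front-left corner at (232,135) and the end stop at (333–372, 110–133). I'll find the wedge again and use this view for the locker.

```bash
python3 - <<'E'
from h import *
im=snap("top","top2"); 
for q in robot.outline_of("top","wedge")[:2]:
  P=np.argwhere(q["pixels"])[:,::-1]
  print(q["conf"],q["pixel"],cv2.minAreaRect(np.array([at("top",p,.03)[:2] for p in P],np.float32)))
snap("side","side2")
for q in robot.outline_of("side","wedge")[:2]:
  P=np.argwhere(q["pixels"])[:,::-1]
  print(q["conf"],q["pixel"],cv2.minAreaRect(np.array([at("side",p,.015)[:2] for p in P],np.float32)))
b=cv2.imread('pics/side2.png')[275:380,255:345];w=cv2.imread('pics/w2.png')
A=cv2.resize(w[0:145,220:380],None,fx=4,fy=4,interpolation=cv2.INTER_CUBIC)
B=cv2.resize(b,(160,187)); B=np.vstack([B,np.zeros((580-187,160,3),np.uint8)])
cv2.imwrite('pics/z3.png',np.hstack([A,B]))
E
```

```text
Traceback (most recent call last):
  File "h.py", line 14, in at
    o,d=ray(cam,px,st); return o+d*(z-o[2])/d[2]
        ~~~^^^^^^^^^^^
  File "h.py", line 5, in ray
    m=robot.camera_model(cam); px=np.asarray(px,float)
ValueError: time passes only in moves, steps and waits
```

```bash
sed -i 's/robot.camera_model(cam)/cm(cam)/' h.py; cat >> h.py <<'E'
import functools
cm=functools.lru_cache(None)(robot.camera_model)
E
python3 - <<'E'
from h import *
im=snap("top","top2"); 
for q in robot.outline_of("top","wedge")[:2]:
  P=np.argwhere(q["pixels"])[:,::-1]
  print(q["conf"],q["pixel"],cv2.minAreaRect(np.array([at("top",p,.03)[:2] for p in P],np.float32)))
snap("side","side2")
for q in robot.outline_of("side","wedge")[:2]:
  P=np.argwhere(q["pixels"])[:,::-1]
  print(q["conf"],q["pixel"],cv2.minAreaRect(np.array([at("side",p,.015)[:2] for p in P],np.float32)))
b=cv2.imread('pics/side2.png')[275:380,255:345];w=cv2.imread('pics/w2.png')
A=cv2.resize(w[0:145,220:380],None,fx=4,fy=4,interpolation=cv2.INTER_CUBIC)
B=cv2.resize(b,(160,187)); B=np.vstack([B,np.zeros((580-187,160,3),np.uint8)])
cv2.imwrite('pics/z3.png',np.hstack([A,B]))
E
```

```text
0.6 [209.2, 232.3] ((0.3900204300880432, 0.253115177154541), (0.03405198082327843, 0.10548284649848938), 88.32524871826172)
0.96 [300.2, 320.3] ((0.3949446976184845, 0.2538295090198517), (0.0484137162566185, 0.1294417679309845), 81.4889907836914)
```

View pics/z3.png

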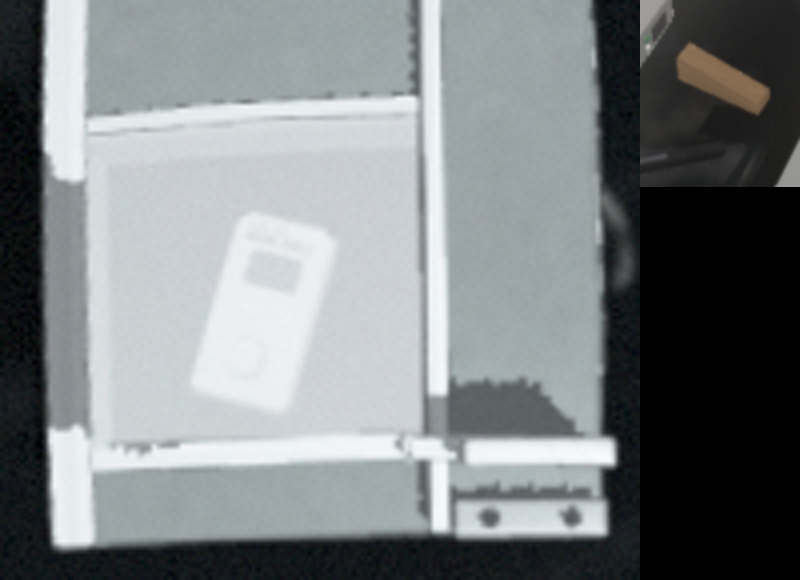

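The wedge is unmoved and simply wasn't gripped. The crop shows the end stop, the ear (465–616, 437–467), the rail front end and the cartridge under the clear door. I'll fit the locker, then retry the grasp.

```bash
python3 - <<'E'
from h import *
from scipy.optimize import least_squares
s=robot.read_state()
F={(608,537):(-128,-87,71),(455,540):(-128,-39,71),(608,499):(-116,-87,71),(455,500):(-116,-39,71),
(465,467):(-106,-42,106),(616,465):(-106,-84,106),(465,440):(-98,-42,106),(616,437):(-98,-84,106),
(432,532):(-128,-33,69),(450,532):(-128,-39,69)}
px=np.array([(220+x/4-.4,y/4-.4) for x,y in F]);X=np.array(list(F.values()))/1000
def f(v): 
  W=Ro.from_euler('z',v[2],degrees=True).apply(X)+[v[0],v[1],0]
  return (np.array([proj("wrist",w,s) for w in W])-px).ravel()
r=least_squares(f,[.59,-.36,-18.9],x_scale=[.01,.01,1]);v=r.x;print(v);print(r.fun.reshape(-1,2))
L=Ro.from_euler('z',v[2],degrees=True); print("ledge",L.apply([-.061,-.063,.06])+[v[0],v[1],0])
C=np.array([at("wrist",(220+x/4-.4,y/4-.4),.038,s)[:2] for x,y in [(245,212),(337,240),(290,413),(190,383)]])
print("cart",C.mean(0),cv2.minAreaRect(C.astype(np.float32)))
d=(C[0]+C[1]-C[2]-C[3]);print("yaw",np.degrees(np.arctan2(d[1],d[0])),"in locker",L.inv().apply([*(C.mean(0)-v[:2]),0]))
print(rel((.413,.254,.12),-4.5))
E
```

```text
[  0.5921  -0.3646 -18.0933]
[[ 0.5212  0.0142]
 [-0.9307 -0.6156]
 [ 0.561  -0.3527]
 [-1.0505 -0.5532]
 [-0.1747 -0.3049]
 [ 0.6159  0.2606]
 [-0.2625 -0.8861]
 [ 0.6105 -0.0149]
 [-0.1956  1.3335]
 [ 0.2822  1.2707]]
ledge [ 0.5145 -0.4056  0.06  ]
cart [ 0.5467 -0.3292] ((0.5463262796401978, -0.329889178276062), (0.03464490547776222, 0.05994477495551109), 53.21622848510742)
yaw -35.394557714647306 in locker [-0.0542  0.0195  0.    ]
[ -0.1941  -0.5589   0.1236  -0.0038   0.0024 -14.4006]
```

{"fn": "carry_out", "kwargs": {
  "rows": [
    [0,-0.06,0,0,0,0],
    [-0.02,-0.12,0,0,0,0],
    [-0.04,-0.18,0,0,0,-2],
    [-0.06,-0.24,0,0,0,-4],
    [-0.08,-0.3,0,0,0,-6],
    [-0.1,-0.36,0,0,0,-8],
    [-0.12,-0.42,0,0,0,-10],
    [-0.15,-0.48,0,0,0,-12],
    [-0.18,-0.53,0.03,0,0,-14.3],
    [-0.194,-0.559,0.07,0,0,-14.3],
    [-0.194,-0.559,0.12,0,0,-14.3],
    [-0.194,-0.559,0.12,0,0,-14.3]
  ],
  "jaw": 110
}}

```text
t: 10.1
tool_pos: [0.4095, 0.2529, 0.1193]
orientation: [3.135, -0.124, -0.012]
force: [-0.1, 0.1, -0.6]
opening: 0.053
gripper_force: 0.0
```

```bash
python3 - <<'E'
from h import *
s=robot.read_state(); print(s["t"],s["tool_pos"],s["opening"],rel((.414,.254,.0125),-4.5))
E
```

```text
10.1 [0.4095 0.2529 0.1193] 0.052964607396200736 [ 0.0052 -0.002   0.1068  0.258   0.4368 -0.0286]
```

{"fn": "carry_out", "kwargs": {
  "rows": [
    [0.004,-0.001,0.05,0,0,0],
    [0.004,-0.001,0.085,0,0,0],
    [0.004,-0.001,0.1,0,0,0],
    [0.004,-0.001,0.107,0,0,0],
    [0.004,-0.001,0.107,0,0,0],
    [0.004,-0.001,0.107,0,0,0],
    [0.004,-0.001,0.107,0,0,0]
  ],
  "jaw": 110
}}

```text
t: 10.98
tool_pos: [0.4179, 0.2551, 0.0176]
orientation: [-3.138, 0.126, -0.002]
force: [-0.4, -0.3, -0.1]
opening: 0.0529
gripper_force: 0.0
```

{"fn": "carry_out", "kwargs": {
  "rows": [
    [0,0,0,0,0,0],
    [0,0,0,0,0,0],
    [0,0,0,0,0,0],
    [0,0,0,0,0,0],
    [0,0,0,0,0,0],
    [0,0,0,0,0,0],
    [0,0,0,0,0,0],
    [0,0,0,0,0,0]
  ],
  "jaw": 255,
  "force": 40
}}

```text
t: 11.98
tool_pos: [0.4171, 0.2547, 0.0165]
orientation: [3.139, -0.126, -0.0]
force: [-0.4, 0.6, 0.2]
opening: 0.0005
gripper_force: 0.0
```

```bash
python3 - <<'E'
from h import *
s=robot.read_state()
w=snap("wrist","w3");b=snap("side","side3")
for c in("wrist","side"):
  for X in [(.417,.2547,.0165),(.448,.2505,0),(.339,.259,0)]: print(c,proj(c,X,s))
A=cv2.resize(w[90:390,130:530,::-1],None,fx=1.5,fy=1.5);B=cv2.resize(b[230:380,220:360,::-1],None,fx=3,fy=3)[:450,:]
cv2.imwrite('pics/z4.png',cv2.resize(np.hstack([A,B]),None,fx=.75,fy=.75))
E
```

```text
wrist [324.3888 222.2475]
wrist [326.7841 172.965 ]
wrist [326.9471 302.107 ]
side [290.533 314.994]
side [279.0658 313.9105]
side [323.1208 334.069 ]
```

View pics/z4.png

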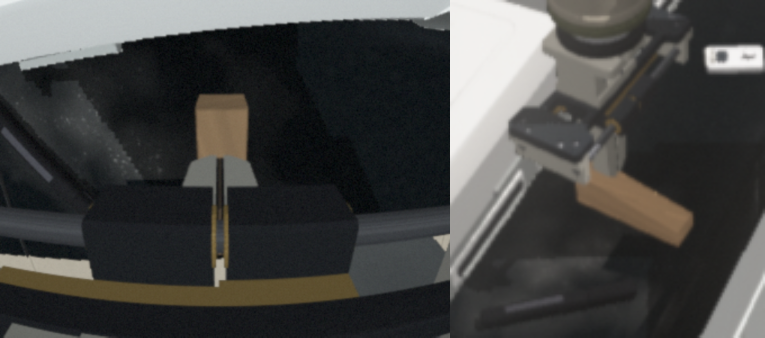

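The fingers shut on top of the wedge, so the real tips may not reach the stated TCP. I'll check that against the wrist camera geometry and the force.

```bash
python3 - <<'E'
from h import *
s=robot.read_state(); R=Ro.from_rotvec(s["orientation"])
for d in (0,.01,.0188,.03):
  print(d,[proj("wrist",R.apply([x,0,-d])+s["tool_pos"],s)[1].round(1) for x in(-.0075,0,.0075,.011)])
a=cv2.imread('pics/w2.png')[195:345,250:400]; b=cv2.imread('pics/w3.png')[130:280,250:400]
z=lambda i:cv2.resize(i,None,fx=2.6,fy=2.6,interpolation=cv2.INTER_CUBIC)
cv2.imwrite('pics/z5.png',np.hstack([z(a),z(b)]))
E
```

```text
0 [np.float64(232.2), np.float64(222.1), np.float64(211.8), np.float64(206.9)]
0.01 [np.float64(237.8), np.float64(227.4), np.float64(216.6), np.float64(211.5)]
0.0188 [np.float64(243.2), np.float64(232.4), np.float64(221.3), np.float64(216.0)]
0.03 [np.float64(250.7), np.float64(239.4), np.float64(227.8), np.float64(222.2)]
```

View pics/z5.png

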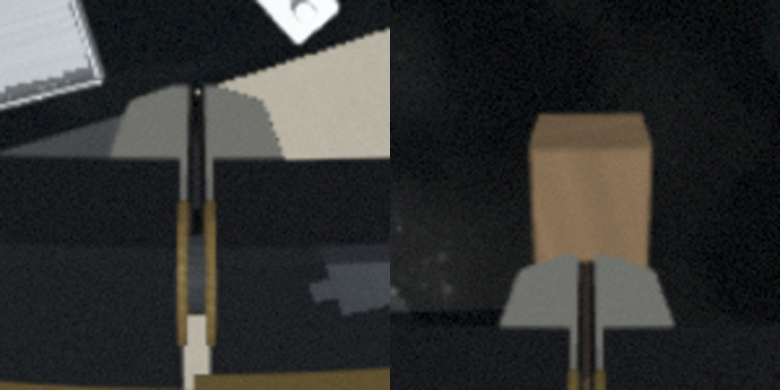

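```bash
python3 - <<'E'
from h import *
from scipy.optimize import least_squares
s=robot.read_state()
# wedge heel corners in w3: bottom-left/right (z=0), top-left/right (z=.04)
px=np.array([(250+(x-390)/2.6-.3,130+y/2.6-.3) for x,y in [(540,114),(642,114),(530,149),(652,148)]])
def f(v):
  u=np.array([np.cos(v[2]),np.sin(v[2])]);n=np.array([-u[1],u[0]])
  return np.concatenate([proj("wrist",[*(v[:2]+k*.014*n),z+v[3]],s)-p for (k,z),p in zip([(1,0),(-1,0),(1,.04),(-1,.04)],px)])
for fix in (0,1):
  r=least_squares(lambda v:f(v if not fix else np.r_[v[:3],0]),[.448,.25,-.07,0],x_scale=[.01,.01,.1,.01]); print(r.x,r.fun,r.cost)
E
```

```text
[ 0.4473  0.2505 -0.0757 -0.0015] [-0.0259  0.143  -0.3168 -0.0429  0.0213 -0.1192  0.2622  0.0372] 0.10407075544806775
[ 0.4476  0.2505 -0.0757  0.    ] [-0.1604  0.0927 -0.1848 -0.0943 -0.1732 -0.0706  0.4589  0.0841] 0.16501895885522758
```

{"fn": "carry_out", "kwargs": {
  "rows": [
    [0,0,-0.03,0,0,0],
    [0,0,-0.03,0,0,0],
    [0,0,-0.03,0,0,0],
    [0,0,-0.03,0,0,0],
    [0,0,-0.03,0,0,0],
    [0,0,-0.03,0,0,0]
  ],
  "jaw": 110
}}

```text
t: 12.82
tool_pos: [0.4168, 0.2546, 0.0461]
orientation: [3.139, -0.126, -0.001]
force: [-0.6, 0.9, -0.0]
opening: 0.0519
gripper_force: 0.0
```

{"fn": "carry_out", "kwargs": {
  "rows": [
    [0,0,0.02,0,0,0],
    [0,0,0.035,0,0,0],
    [0,0,0.045,0,0,0],
    [0,0,0.052,0,0,0],
    [0,0,0.056,0,0,0],
    [0,0,0.056,0,0,0],
    [0,0,0.056,0,0,0]
  ]
}}

```text
t: 13.7
tool_pos: [0.4175, 0.2549, -0.009]
orientation: [-3.139, 0.126, -0.001]
force: [-0.1, 0.2, 0.1]
opening: 0.0528
gripper_force: 0.0
```

{"fn": "carry_out", "kwargs": {
  "rows": [
    [0,0,0,0,0,0],
    [0,0,0,0,0,0],
    [0,0,0,0,0,0],
    [0,0,0,0,0,0],
    [0,0,0,0,0,0],
    [0,0,0,0,0,0]
  ],
  "jaw": 255,
  "force": 40
}}

```text
t: 14.45
tool_pos: [0.4172, 0.2547, -0.0093]
orientation: [-3.139, 0.126, -0.0]
force: [-1.1, -0.3, 1.6]
opening: 0.0273
gripper_force: 40.0
```

```bash
python3 - <<'E'
from h import *
s=robot.read_state(); print({k:s[k] for k in("t","tool_pos","opening","gripper_force","force")})
w=snap("wrist","w4")
cv2.imwrite('pics/z6.png',cv2.resize(w[120:290,230:430,::-1],None,fx=3,fy=3,interpolation=cv2.INTER_CUBIC))
E
```

```text
{'t': 14.45, 'tool_pos': array([ 0.4172,  0.2547, -0.0093]), 'opening': 0.027325661866118352, 'gripper_force': 39.95023548603058, 'force': array([-1.1076, -0.3392,  1.6318])}
```

View pics/z6.png

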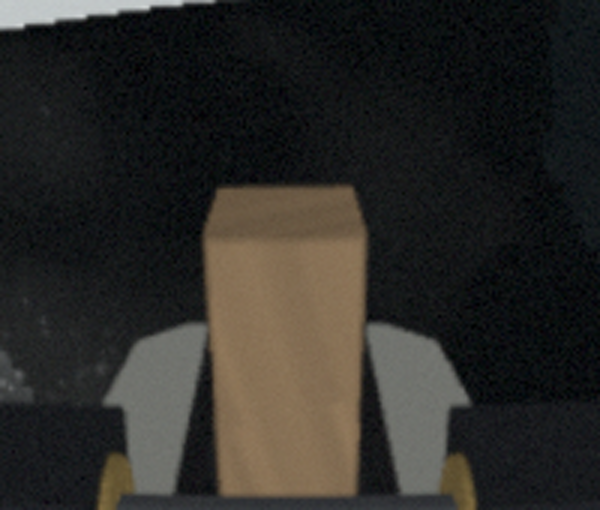

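The wedge is held firmly (opening 27 mm, 40 N). The true fingertips sit about 25 mm short of the stated TCP, so I'll allow for that. I'll carry it to the front of the ledge.

```bash
cat >> h.py <<'E'
LK=np.array([.5921,-.3646,0]);LY=-18.1
def lw(x,y,z): return Ro.from_euler('z',LY,degrees=True).apply([x,y,z])+LK
def wl(p): return Ro.from_euler('z',-LY,degrees=True).apply(np.array(p)-LK)
E
python3 - <<'E'
from h import *
print(lw(-.165,-.063,.15),rel(lw(-.165,-.063,.15),LY))
E
```

```text
[ 0.4157 -0.3732  0.15  ] [ 0.0488  0.626  -0.1593 -0.0017 -0.0087 13.5042]
```

{"fn": "carry_out", "kwargs": {
  "rows": [
    [0,0,-0.01,0,0,0],
    [0,0,-0.03,0,0,0],
    [0,0,-0.07,0,0,0],
    [0,0.01,-0.11,0,0,0],
    [0,0.04,-0.15,0,0,0],
    [0,0.08,-0.16,0,0,0],
    [0.01,0.13,-0.16,0,0,2],
    [0.01,0.18,-0.16,0,0,4],
    [0.02,0.23,-0.16,0,0,6],
    [0.02,0.28,-0.16,0,0,8],
    [0.03,0.33,-0.16,0,0,10],
    [0.03,0.38,-0.16,0,0,12]
  ]
}}

```text
t: 16.0
tool_pos: [0.4166, -0.1281, 0.1511]
orientation: [3.108, -0.455, 0.002]
force: [0.6, -0.3, -1.1]
opening: 0.0276
gripper_force: 40.0
```

{"fn": "carry_out", "kwargs": {
  "rows": [
    [0,0.05,0,0,0,1.5],
    [-0.01,0.1,0,0,0,1.5],
    [-0.02,0.15,0,0,0,1.5],
    [-0.03,0.19,0,0,0,1.5],
    [-0.035,0.21,0,0,0,1.5],
    [-0.035,0.22,0,0,0,1.5],
    [-0.035,0.22,0,0,0,1.5]
  ]
}}

```text
t: 16.88
tool_pos: [0.3204, -0.3274, 0.1507]
orientation: [-3.102, 0.495, -0.0]
force: [-0.1, 0.4, -1.8]
opening: 0.0277
gripper_force: 40.0
```

```bash
python3 - <<'E'
from h import *
s=robot.read_state(); print(s["t"],s["opening"],s["gripper_force"],wl(s["tool_pos"]),s["force"])
w=snap("wrist","w5")
for q in robot.outline_of("wrist","wedge")[:1]:
  P=np.argwhere(q["pixels"])[:,::-1]; print(q["conf"],cv2.minAreaRect(P.astype(np.float32)))
print(rel(lw(-.165,-.063,.07),LY,s)); print(rel(lw(-.026,-.063,.07),LY,s))
E
```

```text
16.875 0.027712878522151034 39.953017830848694 [-0.2699 -0.049   0.1507] [-0.0579  0.3727 -1.7544]
0.89 ((324.0, 260.0), (156.0, 54.0), 90.0)
[ 0.1048  0.0139  0.0808 -0.0121 -0.0124 -0.0305]
[ 0.2438  0.0139  0.0808 -0.0121 -0.0124 -0.0305]
```

{"fn": "carry_out", "kwargs": {
  "rows": [
    [0.03,0.005,0.01,0,0,0],
    [0.06,0.01,0.03,0,0,0],
    [0.08,0.014,0.05,0,0,0],
    [0.1,0.014,0.07,0,0,0],
    [0.105,0.014,0.082,0,0,0],
    [0.105,0.014,0.082,0,0,0],
    [0.115,0.014,0.082,0,0,0],
    [0.125,0.014,0.082,0,0,0],
    [0.135,0.014,0.082,0,0,0],
    [0.145,0.014,0.082,0,0,0]
  ]
}}

```text
t: 18.23
tool_pos: [0.4536, -0.3859, 0.0687]
orientation: [-3.102, 0.494, 0.002]
force: [-5.6, 0.8, 0.9]
opening: 0.0275
gripper_force: 39.9
```

```bash
python3 - <<'E'
from h import *
s=robot.read_state(); print(s["t"],s["opening"],s["gripper_force"],wl(s["tool_pos"]),s["force"])
w=snap("wrist","w6")
# predicted ear top / wedge heel pixels
for X in [(-.106,-.042,.106),(-.106,-.084,.106),(-.128,-.087,.071),(-.128,-.039,.071)]: print(X,proj("wrist",lw(*X),s))
for n in("door","wedge"):
  q=robot.outline_of("wrist",n)[0]; P=np.argwhere(q["pixels"])[:,::-1]; print(n,q["conf"],P.min(0),P.max(0))
print(rel(lw(-.026,-.063,.068),LY,s))
E
```

```text
18.225 0.027483619603657944 39.944849610328674 [-0.125  -0.0632  0.0687] [-5.5502  0.8258  0.9057]
(-0.106, -0.042, 0.106) [286.1176 213.454 ]
(-0.106, -0.084, 0.106) [361.3819 213.419 ]
(-0.128, -0.087, 0.071) [358.9643 227.3593]
(-0.128, -0.039, 0.071) [289.1812 227.3842]
door 0.79 [136   8] [359 193]
wedge 0.57 [298 192] [351 337]
[ 0.099  -0.0002  0.0006  0.0082  0.0751 -0.0086]
```

{"fn": "carry_out", "kwargs": {
  "rows": [
    [0.012,0,0,0,0,0],
    [0.024,0,0,0,0,0],
    [0.036,0,0,0,0,0],
    [0.048,0,0,0,0,0],
    [0.06,0,0,0,0,0],
    [0.072,0,0,0,0,0],
    [0.084,0,0,0,0,0],
    [0.092,0,0,0,0,0],
    [0.098,0,0,0,0,0],
    [0.098,0,0,0,0,0],
    [0.098,0,0,0,0,0]
  ]
}}

```text
t: 19.75
tool_pos: [0.5462, -0.4155, 0.0681]
orientation: [-3.102, 0.494, 0.002]
force: [-5.0, 2.2, 1.4]
opening: 0.0275
gripper_force: 40.0
```

```bash
python3 - <<'E'
from h import *
s=robot.read_state(); print(s["t"],s["opening"],s["gripper_force"],wl(s["tool_pos"]),s["force"])
w=snap("wrist","w7")
q=robot.outline_of("wrist","wedge")[0]; P=np.argwhere(q["pixels"])[:,::-1]; print(q["conf"],P.min(0),P.max(0))
q=robot.outline_of("wrist","door")[0]; P=np.argwhere(q["pixels"])[:,::-1]; print(q["conf"],P.min(0),P.max(0))
# lower: side view check of stop vs wedge nose
print(proj("wrist",lw(.004,-.042,.106),s),proj("wrist",lw(.004,-.084,.106),s))
E
```

```text
19.75 0.02749651425117987 39.95254039764404 [-0.0278 -0.0627  0.0681] [-5.0316  2.1991  1.3601]
0.66 [297 193] [351 337]
0.79 [137   8] [359 192]
[286.1195 191.5033] [363.2384 191.4842]
```

{"fn": "carry_out", "kwargs": {
  "rows": [
    [0,0,0.004,0,0,0],
    [0,0,0.008,0,0,0],
    [0,0,0.012,0,0,0],
    [0,0,0.015,0,0,0],
    [0,0,0.0165,0,0,0],
    [0,0,0.0165,0,0,0]
  ]
}}

```text
t: 20.65
tool_pos: [0.5458, -0.4158, 0.0515]
orientation: [-3.102, 0.494, 0.003]
force: [-5.3, 0.7, 0.3]
opening: 0.0274
gripper_force: 39.9
```

{"fn": "carry_out", "kwargs": {
  "rows": [
    [0,0,0.001,0,0,0],
    [0,0,0.001,0,0,0],
    [-0.003,0,0.001,0,0,0],
    [-0.006,0,0.001,0,0,0],
    [-0.007,0,0.001,0,0,0],
    [-0.007,0,0.001,0,0,0]
  ]
}}

```text
t: 21.4
tool_pos: [0.5394, -0.4138, 0.0507]
orientation: [-3.102, 0.494, 0.002]
force: [-5.3, 1.1, -0.2]
opening: 0.0271
gripper_force: 39.9
```

```bash
python3 - <<'E'
from h import *
s=robot.read_state(); print(s["t"],s["opening"],s["gripper_force"],wl(s["tool_pos"]),s["force"])
E
```

```text
21.4 0.02714154277153518 39.944432973861694 [-0.0348 -0.0631  0.0507] [-5.2825  1.0742 -0.2091]
```

{"fn": "carry_out", "kwargs": {
  "rows": [
    [0,0,0.001,0,0,0],
    [-0.001,0,0.001,0,0,0],
    [-0.001,0,0.001,0,0,0]
  ]
}}

```text
t: 21.78
tool_pos: [0.5393, -0.4138, 0.0507]
orientation: [3.102, -0.494, 0.001]
force: [-5.0, 2.0, 4.2]
opening: 0.0273
gripper_force: 39.9
```

{"fn": "carry_out", "kwargs": {
  "rows": [
    [0,0,0,0,0,0],
    [0,0,0,0,0,0],
    [0,0,0,0,0,0],
    [0,0,0,0,0,0]
  ],
  "jaw": 146
}}

```text
t: 22.28
tool_pos: [0.5394, -0.4136, 0.05]
orientation: [3.102, -0.494, 0.0]
force: [0.3, -0.4, -0.5]
opening: 0.0399
gripper_force: 0.0
```

{"fn": "carry_out", "kwargs": {
  "rows": [
    [0,0,-0.01,0,0,0],
    [0,0,-0.03,0,0,0],
    [0,0,-0.06,0,0,0],
    [-0.03,0,-0.1,0,0,0],
    [-0.07,-0.03,-0.14,0,0,0],
    [-0.11,-0.05,-0.17,0,0,0],
    [-0.12,-0.06,-0.18,0,0,0],
    [-0.12,-0.06,-0.18,0,0,0],
    [-0.12,-0.06,-0.18,0,0,0]
  ]
}}

```text
t: 23.4
tool_pos: [0.444, -0.3196, 0.2291]
orientation: [-3.102, 0.494, 0.001]
force: [0.6, -0.9, -0.2]
opening: 0.0394
gripper_force: 0.0
```

```bash
python3 - <<'E'
from h import *
s=robot.read_state(); print(s["t"],s["opening"],s["tool_pos"],wl(s["tool_pos"]),s["force"])
w=snap("wrist","w8"); b=snap("side","side8")
for n in ("wedge","door","cartridge","tray"):
  for q in robot.outline_of("wrist",n)[:2]: print(n,q["conf"],q["pixel"],box(q["pixels"]))
for X in [(-.006,-.077,.1),(-.006,-.049,.1),(-.116,-.077,.08),(-.116,-.049,.08),(-.006,-.042,.106),(-.006,-.084,.106),(.002,-.084,.106)]: print(X,proj("wrist",lw(*X),s))
A=cv2.resize(w[30:230,180:420,::-1],None,fx=2,fy=2);B=cv2.resize(b[60:260,250:450,::-1],None,fx=2,fy=2)[:400,:310]
cv2.imwrite('pics/z7.png',np.hstack([A,B]))
E
```

```text
23.4 0.03940833883379594 [ 0.444  -0.3196  0.2291] [-0.1548 -0.0032  0.2291] [ 0.6463 -0.8586 -0.2013]
wedge 0.72 [379.0, 92.9] ((378.27044677734375, 94.49378967285156), (29.475723266601562, 98.61263275146484), 1.5481576919555664)
door 0.68 [306.0, 25.4] ((329.5, 25.5), (51.0, 139.0), 90.0)
tray 0.91 [252.6, 216.2] ((253.90383911132812, 220.48077392578125), (68.4105224609375, 88.14433288574219), 74.74488067626953)
(-0.006, -0.077, 0.1) [394.086   45.7353]
(-0.006, -0.049, 0.1) [368.1598  44.2848]
(-0.116, -0.077, 0.08) [389.2839 144.3767]
(-0.116, -0.049, 0.08) [365.1597 143.9341]
(-0.006, -0.042, 0.106) [362.228   42.8181]
(-0.006, -0.084, 0.106) [401.7595  45.0825]
(0.002, -0.084, 0.106) [401.6398  37.961 ]
```

View pics/z7.png

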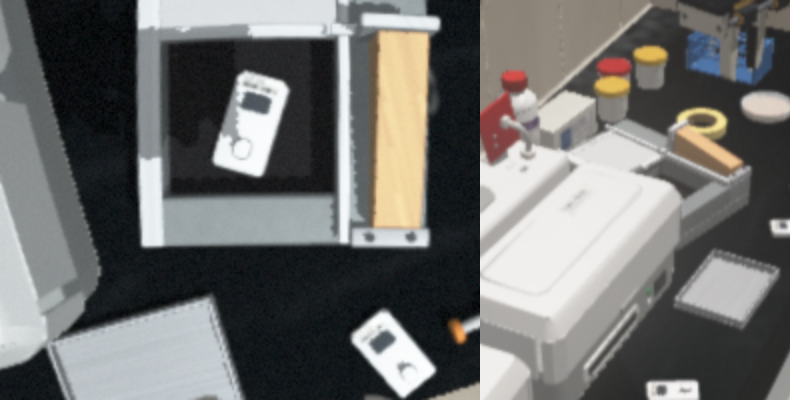

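Both views show the wedge flush between the end stop (350–430, 230) and the ear (362–440, 22). The bay is fully open, with the cartridge in it at about (251,124) in the zoomed crop.

```bash
python3 - <<'E'
from h import *
s=robot.read_state()
g=lambda x,y,z:at("wrist",(180+x/2-.25,30+y/2-.25),z,s)
C=np.array([g(x,y,.038)[:2] for x,y in [(243,70),(289,82),(262,178),(213,163)]])
d=C[0]+C[1]-C[2]-C[3]; yw=np.degrees(np.arctan2(d[1],d[0])); c=C.mean(0)
print("cart",c,yw,cv2.minAreaRect(C.astype(np.float32)),wl([*c,0]))
for z in(.08,.12,.16): print("analyzer",z,wl(g(80,190,z)),wl(g(40,80,z)))
T=np.array([g(x,y,.014)[:2] for x,y in [(48,347),(213,297)]]);print("tray back edge",T)
robot.read_camera("top")
q=robot.outline_of("top","tray")[0];P=np.argwhere(q["pixels"])[:,::-1];print(q["conf"],cv2.minAreaRect(np.array([at("top",p,.01)[:2] for p in P],np.float32)))
print(rel((*c,.11),yw,s))
E
```

```text
cart [ 0.5472 -0.3279] -34.86324145480582 ((0.5470346212387085, -0.3286018967628479), (0.03233134746551514, 0.06311692297458649), 53.920562744140625) [-0.0541  0.0209  0.    ]
analyzer 0.08 [-0.0917  0.119   0.08  ] [-0.0243  0.1432  0.08  ]
analyzer 0.12 [-0.0904  0.1049  0.12  ] [-0.0308  0.1263  0.12  ]
analyzer 0.16 [-0.0892  0.0908  0.16  ] [-0.0372  0.1094  0.16  ]
tray back edge [[ 0.45   -0.1328]
 [ 0.4456 -0.2638]]
0.73 ((0.5965510606765747, -0.3668675124645233), (0.1883452981710434, 0.27938759326934814), 71.50284576416016)
[ 0.1012 -0.024   0.1188 -0.0257  0.1004 16.7538]
```

```bash
python3 - <<'E'
from h import *
s8=robot.read_state()
for z in(.06,.08,.10,.12,.14):
  print(z,"wrist",*[at("wrist",(180+x/2,30+y/2),z,s8)[:2] for x,y in((95,260),(80,190),(40,80))],"top",*[at("top",(320+x/2.12,110+y/2.12),z)[:2] for x,y in((106,130),(104,185))])
# edge positions in the top picture, row profiles of gradient
t=cv2.imread('pics/top0.png',0).astype(int)
for r in(165,180,195): print(r,t[r,362:380])
w=cv2.imread('pics/w8.png',0).astype(int)
for r in(60,100,125,150): print(r,w[r,192:236:2])
E
```

```text
0.06 wrist [ 0.499  -0.2098] [ 0.5434 -0.2162] [ 0.619 -0.214] top [ 0.569  -0.2151] [ 0.4923 -0.2133]
0.08 wrist [ 0.4999 -0.217 ] [ 0.5418 -0.223 ] [ 0.6134 -0.221 ] top [ 0.5656 -0.2127] [ 0.4903 -0.2108]
0.1 wrist [ 0.5007 -0.2242] [ 0.5402 -0.2299] [ 0.6077 -0.228 ] top [ 0.5622 -0.2102] [ 0.4883 -0.2084]
0.12 wrist [ 0.5015 -0.2314] [ 0.5386 -0.2368] [ 0.602 -0.235] top [ 0.5588 -0.2077] [ 0.4864 -0.2059]
0.14 wrist [ 0.5023 -0.2386] [ 0.537  -0.2437] [ 0.5963 -0.242 ] top [ 0.5554 -0.2052] [ 0.4844 -0.2035]
165 [240 239 234 224 215 213 202 158  82  28  12  13  18  14  16  14  14  10]
180 [241 237 228 217 212 203 158  85  29  19  19  15  11  12  11   9   8  11]
195 [236 228 217 209 196 151  76  20   7   6   9   7  10  16  30  46  62  79]
60 [96 99 98 95 54 13  5 15  1  6  7  5 11 10  9  8 14 16 13 11 16 15]
100 [141 141 138 110  99  98 100  99 100  93  31  19  25  17  16  20  20  21
  18  21  20  20]
125 [140 143 144 142 139 144 131 100 102 103  98 102 103  88  26  26  21  23
  24  16  21  16]
150 [144 142 142 144 144 141 142 143 143 144 138 102 103 101 101 100 104  60
  19  19  24  23]
```

The cartridge is at (0.547,-0.328), yaw -35°. I'll go above it, tilting a little to keep the gripper body clear of the wedge, then descend with a watch on the force.

{"fn": "carry_out", "kwargs": {
  "rows": [
    [0.05,-0.012,0.02,0,0,8],
    [0.08,-0.02,0.06,0,0,16.75],
    [0.1,-0.024,0.1,0,0,16.75],
    [0.101,-0.024,0.118,0,0,16.75],
    [0.101,-0.024,0.118,0,0,16.75],
    [0.101,-0.024,0.118,0,0,16.75]
  ],
  "jaw": 129
}}

```text
t: 24.55
tool_pos: [0.5476, -0.3287, 0.1143]
orientation: [2.996, -0.941, 0.004]
force: [0.8, 0.3, -0.7]
opening: 0.0458
gripper_force: 0.0
```

```bash
python3 - <<'E'
from h import *
s=robot.read_state(); print(s["t"],s["opening"],s["tool_pos"],s["force"])
snap("wrist","w9")
for q in robot.outline_of("wrist","cartridge")[:3]:
  P=np.argwhere(q["pixels"])[:,::-1]; W=np.array([at("wrist",p,.038,s)[:2] for p in P[::3]],np.float32)
  b=cv2.minAreaRect(W); print(q["conf"],q["pixel"],b)
print(rel((.547,-.328,.03),-34.9,s))
E
```

```text
24.55 0.04578049526692506 [ 0.5476 -0.3287  0.1143] [ 0.8062  0.2573 -0.659 ]
0.95 [323.3, 193.9] ((0.5479938983917236, -0.3275485336780548), (0.03323445841670036, 0.060556840151548386), 55.011619567871094)
0.18 [291.1, 84.8] ((0.6392214298248291, -0.39300379157066345), (0.18949714303016663, 0.13640640676021576), 72.07422637939453)
0.16 [313.4, 328.9] ((0.4234863817691803, -0.2277749478816986), (0.12267061322927475, 0.0448690727353096), 55.08097839355469)
[-0.0011 -0.0002  0.0843  0.0068 -0.1555  0.0313]
```

{"fn": "carry_out", "kwargs": {
  "rows": [
    [0,0.002,0.04,-5,0,0],
    [0,0.002,0.07,-5,0,0],
    [0,0.002,0.09,-5,0,0],
    [0,0.002,0.098,-5,0,0],
    [0,0.002,0.1,-5,0,0],
    [0,0.002,0.1,-5,0,0]
  ]
}}

```text
t: 25.4
tool_pos: [0.5468, -0.3303, 0.0134]
orientation: [2.917, -0.916, -0.037]
force: [0.6, -0.5, 0.0]
opening: 0.0458
gripper_force: 0.0
```

{"fn": "carry_out", "kwargs": {
  "rows": [
    [0,0,0.002,0,0,0],
    [0,0,0.004,0,0,0],
    [0,0,0.004,0,0,0]
  ]
}}

```text
t: 25.78
tool_pos: [0.5458, -0.3297, 0.0079]
orientation: [2.918, -0.916, -0.04]
force: [-0.5, -0.2, -0.3]
opening: 0.0465
gripper_force: 0.0
```

{"fn": "carry_out", "kwargs": {
  "rows": [
    [0,0,0.001,0,0,0],
    [0,0,0.002,0,0,0],
    [0,0,0.002,0,0,0]
  ]
}}

```text
t: 26.15
tool_pos: [0.5457, -0.3299, 0.0059]
orientation: [2.918, -0.916, -0.04]
force: [0.1, -0.8, -0.1]
opening: 0.0459
gripper_force: 0.0
```

{"fn": "carry_out", "kwargs": {
  "rows": [
    [0,0,0,0,0,0],
    [0,0,0,0,0,0],
    [0,0,0,0,0,0],
    [0,0,0,0,0,0]
  ],
  "jaw": 255,
  "force": 10
}}

```text
t: 26.65
tool_pos: [0.5459, -0.3299, 0.0061]
orientation: [2.918, -0.916, -0.04]
force: [-0.2, -0.1, -0.9]
opening: 0.0108
gripper_force: 0.0
```

The fingers closed above it, so the real tips are about 35 mm short of the TCP. I'll reopen and go lower in small guarded steps.

{"fn": "carry_out", "kwargs": {
  "rows": [
    [0,0,0,0,0,0],
    [0,0,0,0,0,0],
    [0,0,0,0,0,0],
    [0,0,0,0,0,0],
    [0,0,0.001,0,0,0],
    [0,0,0.002,0,0,0],
    [0,0,0.002,0,0,0]
  ],
  "jaw": 129
}}

```text
t: 27.52
tool_pos: [0.5456, -0.33, 0.0039]
orientation: [2.918, -0.916, -0.04]
force: [-0.9, 0.2, 0.4]
opening: 0.0458
gripper_force: 0.0
```

{"fn": "carry_out", "kwargs": {
  "rows": [
    [0,0,0.001,0,0,0],
    [0,0,0.002,0,0,0],
    [0,0,0.002,0,0,0]
  ]
}}

```text
t: 27.9
tool_pos: [0.5455, -0.3302, 0.0019]
orientation: [2.918, -0.916, -0.04]
force: [0.1, -0.4, -0.1]
opening: 0.0461
gripper_force: 0.0
```

{"fn": "carry_out", "kwargs": {
  "rows": [
    [0,0,0.001,0,0,0],
    [0,0,0.002,0,0,0],
    [0,0,0.002,0,0,0]
  ]
}}

```text
t: 28.28
tool_pos: [0.5454, -0.3303, -0.0001]
orientation: [2.918, -0.916, -0.04]
force: [0.0, 0.2, -0.4]
opening: 0.0461
gripper_force: 0.0
```

{"fn": "carry_out", "kwargs": {
  "rows": [
    [0,0,0.001,0,0,0],
    [0,0,0.002,0,0,0],
    [0,0,0.003,0,0,0],
    [0,0,0.003,0,0,0]
  ]
}}

```text
t: 28.78
tool_pos: [0.5457, -0.3306, -0.0014]
orientation: [2.918, -0.916, -0.039]
force: [-3.9, 3.8, 11.7]
opening: 0.0458
gripper_force: 5.3
```

{"fn": "carry_out", "kwargs": {
  "rows": [
    [0,0,0,0,0,0],
    [0,0,0,0,0,0],
    [0,0,0,0,0,0],
    [0,0,0,0,0,0]
  ],
  "jaw": 255
}}

```text
t: 29.28
tool_pos: [0.5465, -0.3304, -0.0019]
orientation: [2.918, -0.915, -0.037]
force: [1.7, 2.4, 6.1]
opening: 0.0341
gripper_force: 10.9
```

The cartridge is gripped at 34 mm. I'll lift it out.

{"fn": "carry_out", "kwargs": {
  "rows": [
    [0,0,-0.003,0,0,0],
    [0,0,-0.008,0,0,0],
    [0,0,-0.015,0,0,0],
    [0,0,-0.03,0,0,0],
    [0,0,-0.05,0,0,0],
    [0,0,-0.08,0,0,0],
    [0,0,-0.1,0,0,0],
    [0,0,-0.1,0,0,0]
  ]
}}

```text
t: 30.28
tool_pos: [0.5522, -0.3243, 0.0999]
orientation: [2.917, -0.915, -0.032]
force: [-0.5, -0.2, -0.8]
opening: 0.0339
gripper_force: 9.9
```

```bash
python3 - <<'E'
from h import *
s=robot.read_state(); print(s["t"],s["opening"],s["gripper_force"],s["tool_pos"],s["force"])
w=snap("wrist","w10")
for n in("wedge","cartridge","tray"):
  q=robot.outline_of("wrist",n)[:1]
  if q: print(n,q[0]["conf"],q[0]["pixel"],q[0]["pixels"].sum())
R=Ro.from_rotvec(s["orientation"])
T=Ro.from_euler('z',-3,degrees=True)*Ro.from_euler('x',175,degrees=True)
print("tilt",R.as_matrix()[:,2],T.as_matrix()[:,2])
print("turn",(R.inv()*T).as_rotvec(degrees=True),"shift to z.1,z.0",[R.inv().apply(np.array([.398,-.195,z])-s["tool_pos"]) for z in(.10,.0,-.027)])
E
```

```text
30.275 0.033859938243431836 9.943426789250225 [ 0.5522 -0.3243  0.0999] [-0.463  -0.2149 -0.8483]
wedge 0.77 [430.0, 182.8] 5180
cartridge 0.55 [325.4, 237.8] 5260
tray 0.82 [317.4, 331.7] 2191
tilt [-0.0455 -0.0742 -0.9962] [-0.0046 -0.087  -0.9962]
turn [  0.0671   2.4883 -31.7366] shift to z.1,z.0 [array([-0.2004, -0.018 , -0.0027]), array([-0.2009, -0.0266,  0.0969]), array([-0.2011, -0.029 ,  0.1238])]
```

{"fn": "carry_out", "kwargs": {
  "rows": [
    [-0.04,-0.003,-0.01,0,0,0],
    [-0.09,-0.008,-0.01,0,0,0],
    [-0.14,-0.013,-0.01,0,0,0],
    [-0.18,-0.017,-0.005,0,0.8,-10],
    [-0.2,-0.018,-0.003,0,1.6,-20],
    [-0.2,-0.018,-0.003,0,2.5,-31.7],
    [-0.2,-0.02,0.03,0,2.5,-31.7],
    [-0.2,-0.02,0.03,0,2.5,-31.7]
  ]
}}

```text
t: 31.48
tool_pos: [0.3932, -0.1934, 0.0618]
orientation: [3.058, -0.081, -0.02]
force: [0.2, 0.3, 0.2]
opening: 0.0338
gripper_force: 9.9
```

```bash
python3 - <<'E'
from h import *
s=robot.read_state(); print(s["t"],s["opening"],s["gripper_force"],s["tool_pos"],s["force"])
R=Ro.from_rotvec(s["orientation"]); print(R.as_matrix()[:,2])
snap("wrist","w11")
for n in("tray","cartridge"):
 for q in robot.outline_of("wrist",n)[:1]:
  P=np.argwhere(q["pixels"])[:,::-1]; W=np.array([at("wrist",p,.012 if n=="tray" else s["tool_pos"][2]+.04,s)[:2] for p in P[::3]],np.float32)
  print(n,q["conf"],q["pixel"],cv2.minAreaRect(W),W.min(0),W.max(0))
print([R.inv().apply(np.array([.398,-.195,z])-s["tool_pos"]) for z in(0,-.027)])
E
```

```text
31.475 0.033766293450977716 9.943301724269986 [ 0.3932 -0.1934  0.0618] [0.1698 0.3242 0.1536]
[-0.015  -0.0823 -0.9965]
tray 0.65 [315.5, 177.0] ((0.4008674919605255, -0.19445115327835083), (0.13162098824977875, 0.10079710185527802), 86.7836685180664) [ 0.347 -0.261] [ 0.4528 -0.1263]
[array([ 0.0055, -0.0038,  0.0617]), array([ 0.0058, -0.0061,  0.0886])]
```

{"fn": "carry_out", "kwargs": {
  "rows": [
    [0.006,-0.002,0.03,0,0,0],
    [0.006,-0.004,0.055,0,0,0],
    [0.006,-0.005,0.07,0,0,0],
    [0.006,-0.006,0.08,0,0,0],
    [0.006,-0.006,0.085,0,0,0],
    [0.006,-0.006,0.085,0,0,0],
    [0.006,-0.006,0.085,0,0,0]
  ]
}}

```text
t: 32.5
tool_pos: [0.4022, -0.1969, -0.0194]
orientation: [3.054, -0.081, -0.009]
force: [-0.4, -0.1, -0.7]
opening: 0.0339
gripper_force: 9.9
```

{"fn": "carry_out", "kwargs": {
  "rows": [
    [0,0,0.001,0,0,0],
    [0,0,0.002,0,0,0],
    [0,0,0.002,0,0,0]
  ]
}}

```text
t: 32.88
tool_pos: [0.4016, -0.1967, -0.0222]
orientation: [3.055, -0.081, -0.01]
force: [-0.3, -0.4, -0.1]
opening: 0.0338
gripper_force: 9.9
```

{"fn": "carry_out", "kwargs": {
  "rows": [
    [0,0,0.002,0,0,0],
    [0,0,0.004,0,0,0],
    [0,0,0.004,0,0,0]
  ]
}}

```text
t: 33.25
tool_pos: [0.4013, -0.197, -0.0264]
orientation: [3.055, -0.081, -0.011]
force: [0.2, 0.9, -0.2]
opening: 0.0343
gripper_force: 9.9
```

{"fn": "carry_out", "kwargs": {
  "rows": [
    [0,0,0.001,0,0,0],
    [0,0,0.002,0,0,0],
    [0,0,0.002,0,0,0]
  ]
}}

```text
t: 33.62
tool_pos: [0.4015, -0.1972, -0.0282]
orientation: [3.055, -0.081, -0.011]
force: [-0.2, -0.5, -0.6]
opening: 0.0341
gripper_force: 9.9
```

{"fn": "carry_out", "kwargs": {
  "rows": [
    [0,0,0.001,0,0,0],
    [0,0,0.001,0,0,0]
  ]
}}

```text
t: 33.88
tool_pos: [0.4017, -0.1974, -0.0289]
orientation: [3.055, -0.081, -0.01]
force: [-1.5, 1.2, 2.6]
opening: 0.0339
gripper_force: 10.9
```

{"fn": "carry_out", "kwargs": {
  "rows": [
    [0,0,0,0,0,0],
    [0,0,0,0,0,0],
    [0,0,0,0,0,0]
  ],
  "jaw": 129
}}

```text
t: 34.25
tool_pos: [0.4022, -0.1981, -0.0284]
orientation: [3.053, -0.081, -0.008]
force: [-0.7, -4.3, 4.8]
opening: 0.0459
gripper_force: 2.7
```

{"fn": "carry_out", "kwargs": {
  "rows": [
    [0,0,-0.01,0,0,0],
    [0,0,-0.04,0,0,0],
    [0,0,-0.1,0,0,0],
    [0,0,-0.16,0,0,0],
    [0,0,-0.22,0,0,0],
    [0,0,-0.25,0,0,0],
    [0,0,-0.25,0,0,0],
    [0,0,-0.25,0,0,0]
  ]
}}

```text
t: 35.25
tool_pos: [0.4032, -0.1754, 0.2187]
orientation: [3.056, -0.081, -0.013]
force: [-0.3, 0.1, -0.2]
opening: 0.0458
gripper_force: 0.0
```

```bash
python3 - <<'E'
from h import *
s=robot.read_state(); print(s["t"],s["opening"],s["tool_pos"],s["force"])
w=snap("wrist","w12")
for n in("tray","cartridge","wedge","door"):
 for q in robot.outline_of("wrist",n)[:3]:
  P=np.argwhere(q["pixels"])[:,::-1]; W=np.array([at("wrist",p,{"tray":.012,"cartridge":.011}.get(n,.09),s)[:2] for p in P[::2]],np.float32)
  b=cv2.minAreaRect(W); print(n,round(q["conf"],2),q["pixel"],b,wl([*b[0],0]))
robot.read_camera("side"); 
for n in("wedge","cartridge"):
  for q in robot.outline_of("side",n)[:3]: print("side",n,round(q["conf"],2),q["pixel"],q["pixels"].sum())
print(proj("side",(.402,-.197,.01)),proj("side",lw(-.061,-.063,.075)))
E
```

```text
35.25 0.045803814810692296 [ 0.4032 -0.1754  0.2187] [-0.293   0.1207 -0.2059]
tray 0.96 [314.7, 167.8] ((0.40008583664894104, -0.19465148448944092), (0.13079822063446045, 0.10106255114078522), 87.24937438964844) [-0.2353  0.1019  0.    ]
cartridge 0.84 [325.6, 166.1] ((0.4020381271839142, -0.19372788071632385), (0.033348198980093, 0.06024298444390297), 85.71533203125) [-0.2337  0.1034  0.    ]
wedge 0.77 [491.9, 78.4] ((0.5172169804573059, -0.3993161916732788), (0.0459248349070549, 0.11622288823127747), 70.72279357910156) [-0.0604 -0.0563  0.    ]
door 0.67 [463.5, 15.5] ((0.5960460901260376, -0.3746940493583679), (0.16752886772155762, 0.05039074271917343), 71.5129165649414) [ 0.0069 -0.0084  0.    ]
side wedge 0.83 [364.0, 138.4] 475
side cartridge 0.59 [375.2, 205.2] 180
[372.3039 200.9577] [362.8396 136.3097]
```

```bash
python3 -c "
from plant import robot
print(robot.close_job())"
```

```text
the job is handed in; nothing more can be done
None
```

The job is handed in at about 35 s. The last camera measurements put the wedge in its place on the ledge, holding the door open, and the cartridge flat in the middle of the tray; I did not check "right way up" with a final picture, but it was never turned over.

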